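# Unscrew the chamber's port plug and lay it in the V rest

### The job

Unscrew the plug with the black cross grip from the side port of the steel sample chamber (anticlockwise, seen from outside facing the grip), draw it fully out and lay it gently in the V rest, threaded shank along the V and centred on it, grip hanging clear off one end (either end), ready for its thread to be inspected. Do not let the plug touch the bench top, leave everything else on the bench where it stands, and let go of the plug at the end.

Things in the scene. Friction and masses are not known exactly. Their poses are not given: they have to be found in the camera images.
- chamber: Fixed stainless box, 120 wide, 130 deep, 143 mm high, round sight glass on top; its foot, 12 mm high, is 4 mm proud of the port face and 6 mm at each side. Origin on the bench under the port's mouth; +x points level out of the port face (the box lies at x < 0), y across the face, z up. New place and yaw each time.
- port (a point): Centre of the mouth of the horizontal port in the flat front face, 115 mm above the bench; +x straight out of it, z up. Bore 32 mm wide for 50 mm, then 21.6 mm wide to 88 mm deep; two pins at its sides 14 mm inside hold the plug's thread. Greased.
- plug: Port plug, 0.26 kg, loose, screwed home at the start. Origin on its axis at the seat face of its flange (then at the port's mouth); +x along the axis, out of the port towards the grip. Steel shank 19 mm thick from x = -80 to 0 mm, steel flange of radius 22 mm from 0 to 4, black cross grip from 6 to 24. Clear of the port once the origin is over 80 mm out.
- plug_grip (a point): Middle of the cross grip, on the axis, x = 15 mm in the plug's frame; axes as the plug's. Four straight flat-sided arms along +z, -z, +y, -y (one upright at the start), each 14 mm thick across and 18 mm along the axis, reaching 46 mm from the axis; hub radius 13 mm.
- plug_mid (a point): Point on the plug's axis at x = -28 mm (behind the flange), near its balance point; it belongs over the middle of the V rest. Axes as the plug's.
- vrest: Fixed aluminium V rest: base plate 84 x 76 x 10 mm, a narrow column and on it a 90 degree V trough 44 mm long, open at both ends, its upper edges 51 mm apart inside and 91 mm above the bench. Origin under its centre; the V runs along its x axis. Changes places with the pedestal.
- vrest_axis (a point): Centre of the V rest, 85 mm above the bench, where the axis of the plug lies when its thread rests in the V; x along the V, z up. The plug's point plug_mid belongs here.
- pedestal: Fixed plain round aluminium pedestal, 64 mm wide, 68 mm high, with a flat top; not used. Origin under its centre.
- table: The bench: white top at z = 0.
- jar: Bystander, loose: small amber jar, 38 mm wide, 72 mm high, beside the chamber's port. Origin under its centre.
- dish: Bystander, loose: flat closed glass dish, 66 mm wide, 16 mm high, on the bench below the plug's way out. Origin under its centre.
- lenscap: Bystander, loose: black turned cap, 40 mm wide, 28 mm high, on the other side of the port. Origin under its centre.
- slidebox: Bystander, loose: flat box for slides, 80 x 36 x 26 mm, beside the V rest. Origin under its centre.
- objective: Bystander, loose: microscope objective standing on end, 34 mm wide, 46 mm high. Origin under its centre.
- bottle: Bystander, loose: white bottle, 54 mm wide, 150 mm high. Origin under its centre.
- driver: Bystander, loose: screwdriver, 170 mm long, lying towards the back. Origin under its middle.
- plug_thread (a point): Inner end of the thread, x = -40 mm in the plug's frame. Two-start right-hand thread, 30 mm over crests, from here to x = -3. Positive turns about the plug's +x (anticlockwise facing the grip) drive it out 32 mm a turn after up to 20 degrees of play, under 0.3 N m; it stays where left. Lets go after 200 to 250 degrees, 18 to 22 mm out, and rests loose in the bore.

How it is judged:
By the outcome, as a careful person would: the job done as asked, in the order asked, and still so for the second after the job is handed in, with the robot touching nothing.
It also fails if it takes over 58 s, if anything falls off the work surface, if the arm or the gripper's body presses on something with over 40 N, if the wrist force passes 120 N, or if a joint passes its speed limit or range.

### The arm

A 7-joint arm with a two-finger parallel gripper is mounted at the origin on the work surface. World frame = base frame: x ahead of the robot, y to its left, z up, the work surface at z = 0. Lengths are in m, angles in degrees, forces in N, time in s.
With the tool pointing down it reaches from about 0.425 to 0.875 m from the base axis. Payload 4.7 kg.
Tool frame: the origin (TCP) lies midway between the tips of the shut fingers; the grasp point (between the pads) lies 19 mm behind it; z points along the fingers, y is the direction in which the jaws open and shut (so a half turn about z gives the same grasp; the last joint's range is limited). The gripper opens to 87 mm and grips with 3 to 60 N. Pads are 19 mm wide; open, the fingers measure 117 mm over their backs; the gripper's body (75 mm by 190 mm) begins 51 mm behind the grasp point.
Start: joints at [77.126, 18.392, -4.016, 83.108, 1.295, 78.541, -3.26], TCP at [0.154, -0.632, 0.223] pointing down, gripper open.
Joint ranges: [-163.93, 163.93], [-17.29, 119.83], [-79.2, 71.16], [3.27, 140.29], [-89.18, 269.18], [5.43, 117.66], [-154.24, 154.24]. Speed limits (degrees/s): [147.25, 147.25, 180, 180, 180, 180, 180].

### API

Orientations are given as [roll, pitch, yaw] about the fixed x, y, z axes, in that order (R = Rz(yaw) Ry(pitch) Rx(roll)).
In Python, from cell import env gives the robot as it stands.
- The arm moves only by the tool apply_moves, never from a script. Its argument "targets" is a list of rows, each a list of 2 entries, a list of its own where there are three numbers: the shift along the world's x, y, z in mm, then the turn, a rotation vector about the world's x, y, z in rad. A call has 1 to 8 rows; each row is the pose to reach, as a shift and turn from the pose commanded when the call began; what a row does not reach only later rows make up. A row lasts 1/10 s, in which the tool goes at most 50 mm and 8.59 degrees, less where a joint would pass 70% of its speed; a pose out of reach is approached as far as the arm can. A call with a gripper value outside its range is refused whole. "hand" is the finger opening in mm, from 0 to 87, set as the call begins (left out, the last holds). The fingers move at their own pace and stop on an object; "squeeze" is the grip in N (left out, the last holds). Time passes only in rows, so rows that repeat a pose let the fingers close. It gives the time, the measured TCP pose, the force and the opening at its end, in the units of the state.
- env.get_obs(): the state, without advancing time (a new reading comes with each control period).
- env.read_camera(name): name is "scene" or "top" or "wrist"; returns a dict with "image" (480x640x3 uint8, red, green, blue), "camera_matrix" (3x3 intrinsics, pixels), "k1" (the pictures are not rectified: a ray, as slopes to the right and down, at radius r is drawn at 1 + k1 r^2 times it, then the intrinsics apply), "camera_from_world" (4x4, takes a point from world to camera coordinates); the wrist camera has in their place "mount" (4x4, takes a point from camera to tool coordinates, whose origin is the TCP and whose axes are the flange's). Camera axes: x right, y down, z forward; pixel columns grow to the right and rows downward; lengths in m; the calibration is good to about 2 mm. A picture is of the moment at which its call begins: read the wrist's pose just before it. There is no depth.
- env.sign_off(): hands the job in, once; it reports no verdict.
Trained networks look in a picture, given as the dict that the camera call returned (one of the last four; its "shot" number tells which), for a name from the list of things; names that differ only in an ending like _2 or _b are one class to them, and where a whole thing is asked for, a point or a joint stands for the part that bears it (a point fixed in the world has none). Each returns a list of dicts, best first, with "conf" (0 to 1); they miss things now and then, are a little off and sometimes report something else, mostly with a low value. They report only what shows in the picture. A call takes as long as a camera call.
- env.regions_of(picture, target): "region" (480x640 bool, what is visible of it) and "rect" ([left, top, right, bottom] in pixels, round what is visible of it).
The state is a dict: "time_s": time; "qpos": joint angles; "joint_velocities": joint speeds; "effort": joint torques, N m; "tool_pos": TCP position; "tool_rot": TCP orientation; "force": force on the tool from outside, world axes, zero at the start; "wrist_torque": the same for the moment, N m; "grip_width": finger opening in m.
Only numpy, scipy, OpenCV 4.12 (cv2) and the standard library are available. Lean on these libraries where they do the work, as an engineer would, in place of code of your own. Each camera call takes 0.05 s, during which the arm holds its last target. There are 200 camera calls.

## Working session

There is one attempt and no reset: what is moved stays moved. The work goes in short steps, Python scripts to look and compute and a tool call to move; the robot and the scene stay as the last step left them, time stands still between calls to the robot, and variables do not carry over. Pictures are saved under pics/ and viewed, about 8 in all and at most 12, crops included, and the job is handed in when it is done.

Besides the shell and the picture viewer there is one more tool, called after "Emit:" as name(argument=value, ...), one argument or row to a line, values as JSON. apply_moves: Moves the arm, as the interface text tells. Its arguments: {"type":"object","properties":{"targets":{"type":"array","items":{"type":"array"}},"hand":{"type":"number"},"squeeze":{"type":"number"}},"required":["targets"]}

```bash
ls; mkdir -p pics
python3 - <<'E'
from cell import env
import cv2,numpy as np
o=env.get_obs()
for k in ("time_s","tool_pos","tool_rot","force","grip_width"): print(k,o[k])
ims=[]
for n in ("scene","top"):
    p=env.read_camera(n); ims.append(p["image"])
    print(n,p["camera_matrix"].tolist(),p["k1"],np.round(p["camera_from_world"],4).tolist())
    for t in ["chamber","plug","plug_grip","vrest","pedestal","jar","dish","lenscap","slidebox","objective","bottle","driver"]:
        r=env.regions_of(p,t)
        for q in r[:2]:
            ys,xs=np.nonzero(q["region"]); print(t,round(q["conf"],2),q["rect"],round(xs.mean(),1),round(ys.mean(),1),len(xs))
    cv2.imwrite(f"pics/{n}0.png",p["image"][...,::-1])
    np.save(f"{n}.npy",p,allow_pickle=True)
E
```

```text
pics
time_s 0.0
tool_pos [ 0.15357248 -0.6310219   0.22146941]
tool_rot [-1.79889898e+02  6.52289171e-03  1.36850044e+01]
force [ 0.39875776  0.33081666 -0.65362682]
grip_width 0.08699408645242744
scene [[545.6291521971299, 0.0, 312.5507233015725], [0.0, 545.6291521971299, 224.9987905630231], [0.0, 0.0, 1.0]] -0.003748869333237032 [[-0.1175, 0.9929, 0.0181, 0.1208], [0.5717, 0.0826, -0.8163, -0.2477], [-0.812, -0.0856, -0.5774, 1.565], [0.0, 0.0, 0.0, 1.0]]
chamber 0.78 [436.3, 168.2, 519.8, 263.7] 476.7 218.4 6543
plug 0.9 [430.2, 176.3, 448.0, 217.5] 438.7 196.5 503
plug 0.72 [270.4, 184.8, 316.8, 239.8] 294.3 214.3 1505
plug_grip 0.87 [431.4, 174.5, 444.2, 217.4] 438.7 196.4 535
vrest 0.78 [269.5, 186.5, 317.0, 238.7] 294.2 214.8 1421
pedestal 0.8 [187.1, 221.5, 222.3, 269.0] 204.9 245.7 1186
jar 0.79 [399.3, 237.2, 424.6, 274.1] 414.3 257.3 716
dish 0.6 [382.0, 215.7, 410.7, 239.9] 393.7 228.7 511
lenscap 0.64 [395.9, 200.1, 411.9, 215.9] 402.2 208.3 246
lenscap 0.46 [270.0, 184.7, 317.6, 242.1] 294.2 214.9 1429
slidebox 0.77 [303.1, 197.5, 332.5, 214.9] 316.8 205.3 407
objective
[... 652 characters left out ...]
0.1 7474
plug 0.83 [155.4, 286.5, 180.4, 337.7] 166.8 312.7 934
plug_grip 0.64 [154.8, 285.6, 184.5, 338.6] 167.1 311.5 925
vrest 0.73 [312.7, 296.0, 366.9, 348.1] 339.8 320.6 1812
pedestal 0.63 [406.6, 230.9, 448.5, 267.2] 426.6 248.3 1164
jar 0.63 [191.1, 245.8, 215.3, 265.8] 204.5 253.3 473
dish 0.59 [205.3, 305.3, 238.6, 341.5] 223.2 323.8 1005
lenscap 0.62 [199.9, 358.5, 221.8, 383.3] 211.6 369.1 390
slidebox 0.92 [303.5, 347.2, 345.7, 370.8] 323.5 359.7 857
slidebox 0.3 [151.7, 286.7, 182.5, 340.7] 166.8 311.9 915
objective 0.61 [281.9, 182.0, 301.1, 202.7] 291.2 191.8 253
bottle 0.56 [465.3, 214.7, 513.6, 248.1] 486.8 227.7 1229
driver 0.96 [185.6, 141.2, 275.0, 169.4] 242.7 157.3 736
```

```bash
python3 - <<'E'
import cv2,numpy as np
a=np.load("top.npy",allow_pickle=True).item()["image"]
b=np.load("scene.npy",allow_pickle=True).item()["image"]
c=np.vstack([cv2.resize(a[200:400,50:450],(800,400)),cv2.resize(b[160:285,250:530],(448,200))[:, :] if 0 else cv2.copyMakeBorder(cv2.resize(b[160:285,250:530],(448,200)),0,0,0,352,0)])
cv2.imwrite("pics/c0.png",c[...,::-1])
E
cat > h.py <<'E'
import numpy as np,cv2
from scipy.spatial.transform import Rotation as R
def ray(p,uv,T=None):
    """rays (origin, dirs) in world; T camera_from_world"""
    K=np.array(p["camera_matrix"]);T=np.array(p["camera_from_world"]) if T is None else T
    d=np.array([p["k1"],0,0,0,0.])
    n=cv2.undistortPoints(np.array(uv,float).reshape(-1,1,2),K,d)[:,0]
    D=np.c_[n,np.ones(len(n))]@T[:3,:3]
    return -T[:3,:3].T@T[:3,3],D
def at_z(p,uv,z,T=None):
    o,D=ray(p,uv,T);return o+D*((z-o[2])/D[:,2:])
def proj(p,X,T=None):
    T=np.array(p["camera_from_world"]) if T is None else T
    c=np.array(X).reshape(-1,3)@T[:3,:3].T+T[:3,3]
    n=c[:,:2]/c[:,2:];n=n*(1+p["k1"]*(n**2).sum(1,keepdims=True))
    return n@np.array(p["camera_matrix"])[:2,:2].T+np.array(p["camera_matrix"])[:2,2]
def tri(o):
    A=0;b=0
    for c,d in o:
        d=d/np.linalg.norm(d);M=np.eye(3)-np.outer(d,d);A=A+M;b=b+M@c
    return np.linalg.solve(A,b)
def wristT(p,obs):
    W=np.eye(4);W[:3,:3]=R.from_euler("xyz",obs["tool_rot"],degrees=True).as_matrix();W[:3,3]=obs["tool_pos"]
    return np.linalg.inv(W@np.array(p["mount"]))
E
python3 - <<'E'
from h import *
t=np.load("top.npy",allow_pickle=True).item();s=np.load("scene.npy",allow_pickle=True).item()
def T(a,b): 
    o,D=ray(t,[a]);o2,D2=ray(s,[b]);return np.round(tri([(o,D[0]),(o2,D2[0])]),4)
print("grip",T((166.9,312.1),(438.7,196.4)))
print("vrest",T((339.8,320.6),(294.2,214.8)))
for n,a,b,z in [("jar",(204.5,253.3),(414,257),.04),("dish",(223,323.8),(393.7,228.7),.01),("cap",(211.6,369),(402,208),.02),("sb",(323.5,359.7),(316.8,205.3),.02),("ped",(426,248),(205,245),.05),("bottle",(487,228),(144,240),.1)]:
    print(n,at_z(t,[a],z).round(3),at_z(s,[b],z).round(3))
E
```

```text
grip [0.4647 0.1895 0.1124]
vrest [ 0.4542 -0.1076  0.0309]
jar [[0.574 0.146 0.04 ]] [[0.578 0.145 0.04 ]]
dish [[0.445 0.111 0.01 ]] [[0.446 0.109 0.01 ]]
cap [[0.364 0.127 0.02 ]] [[0.376 0.127 0.02 ]]
sb [[ 0.382 -0.078  0.02 ]] [[ 0.393 -0.066  0.02 ]]
ped [[ 0.59  -0.264  0.05 ]] [[ 0.61  -0.261  0.05 ]]
bottle [[ 0.621 -0.361  0.1  ]] [[ 0.674 -0.352  0.1  ]]
```

View pics/c0.png

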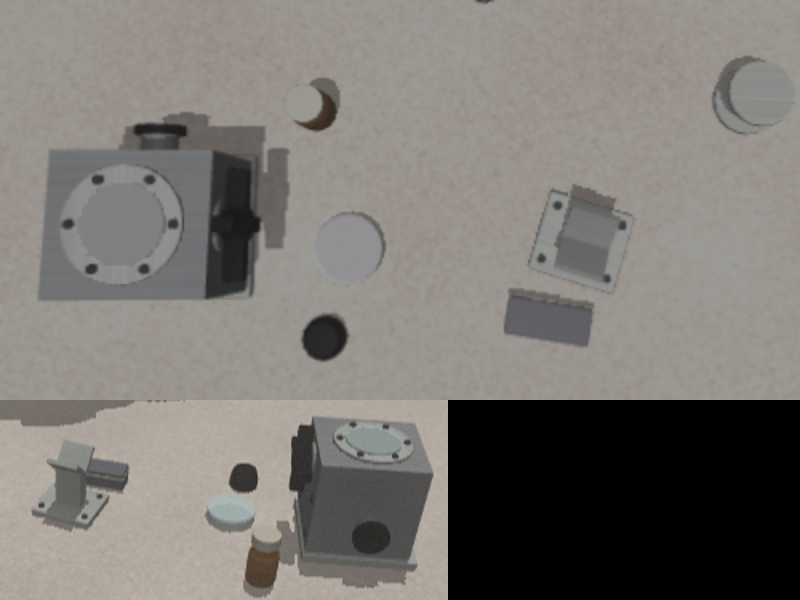

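The top view shows the chamber at upper left, with its port facing right (about world -y) and the cross grip near crop (240,224). The dish, jar and cap stand in front of it. The V rest is at crop (585,240) with the slidebox below it. I still need the chamber yaw and the V direction.

Run:
```python
from h import *
t=np.load("top.npy",allow_pickle=True).item();s=np.load("scene.npy",allow_pickle=True).item()
f=lambda x,y:(50+x/2,200+y/2)
c=at_z(t,[f(213,150),f(206,299),f(40,299),f(50,150)],.143);print(c.round(4))
for i in range(4):
    d=c[(i+1)%4]-c[i];print(np.linalg.norm(d[:2]).round(4),np.degrees(np.arctan2(d[1],d[0])).round(1))
b=at_z(t,[f(552,190),f(634,213),f(612,292),f(530,270)],.010);print(b.round(4),b.mean(0))
for i in range(4):
    d=b[(i+1)%4]-b[i];print(np.linalg.norm(d[:2]).round(4),np.degrees(np.arctan2(d[1],d[0])).round(1))
T=cv2.resize(t["image"][285:360,300:375],(400,400),interpolation=3)
S=cv2.resize(s["image"][180:245,262:327],(400,400),interpolation=3)
cv2.imwrite("pics/v.png",np.hstack([T,S])[...,::-1])
```

```text
[[0.5244 0.2025 0.143 ]
 [0.405  0.2005 0.143 ]
 [0.4043 0.3295 0.143 ]
 [0.5224 0.332  0.143 ]]
0.1194 -179.1
0.129 90.3
0.1182 1.2
0.1295 -89.1
[[ 0.5016 -0.0812  0.01  ]
 [ 0.4812 -0.1593  0.01  ]
 [ 0.4075 -0.1387  0.01  ]
 [ 0.4266 -0.0615  0.01  ]] [ 0.4542     -0.11015646  0.01      ]
0.0808 -104.6
0.0766 164.4
0.0796 76.1
0.0776 -14.7
```

View pics/v.png

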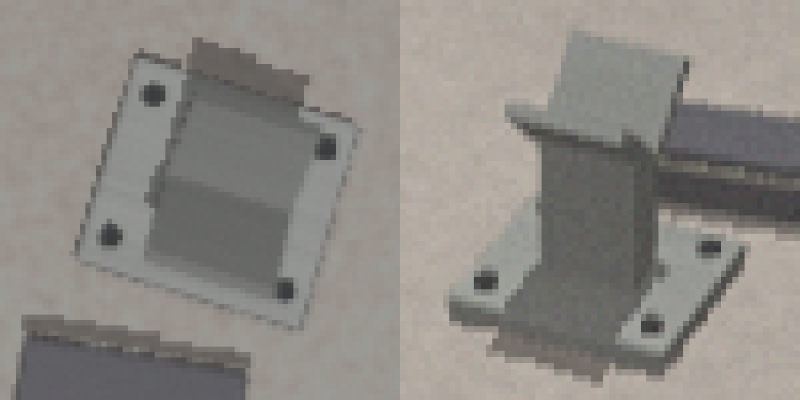

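Emit:
apply_moves(
  targets=[
    [[30, 20, 30], [0, 0, 0.1]],
    [[70, 45, 60], [0, 0, 0.2]],
    [[110, 75, 90], [0, 0, 0.3]],
    [[150, 110, 110], [0, 0, 0.4]],
    [[190, 150, 110], [0, 0, 0.5]],
    [[230, 190, 110], [0, 0, 0.6]],
    [[260, 230, 110], [0, 0, 0.7]],
    [[290, 270, 110], [0, 0, 0.8]],
  ],
  hand=87,
)

```text
time_s: 2.1
tool_pos: [0.425, -0.3853, 0.3328]
tool_rot: [179.9, 0.0, 59.8]
force: [0.9, -0.5, -0.2]
grip_width: 0.0868
```

The V runs along azimuth about -104.5° with its centre near (0.4535,-0.110). The port is at about (0.4647,0.2015) and faces azimuth -89.2°. Moving on over the grip.

Emit:
apply_moves(
  targets=[
    [[30, 40, 0], [0, 0, 0.07]],
    [[50, 85, 0], [0, 0, 0.14]],
    [[70, 135, 0], [0, 0, 0.21]],
    [[80, 185, 0], [0, 0, 0.28]],
    [[85, 235, 0], [0, 0, 0.35]],
    [[85, 285, 0], [0, 0, 0.42]],
    [[85, 335, 0], [0, 0, 0.48]],
    [[85, 385, 0], [0, 0, 0.54]],
  ],
)

```text
time_s: 2.9
tool_pos: [0.5085, -0.0049, 0.3327]
tool_rot: [179.9, 0.0, 90.6]
force: [0.9, 1.1, 0.3]
grip_width: 0.0869
```

Emit:
apply_moves(
  targets=[
    [[-10, 50, 0], [0, 0, 0]],
    [[-25, 100, 0], [0, 0, 0]],
    [[-40, 130, 0], [0, 0, 0]],
    [[-55, 150, 0], [0, 0, 0]],
    [[-55, 150, 0], [0, 0, 0]],
    [[-55, 150, 0], [0, 0, 0]],
  ],
)

```text
time_s: 3.5
tool_pos: [0.454, 0.142, 0.3326]
tool_rot: [179.9, 0.1, 90.4]
force: [0.8, -0.9, 0.3]
grip_width: 0.0871
```

Run:
```python
from cell import env
from h import *
o=env.get_obs();p=env.read_camera("wrist");T=wristT(p,o)
print(o["time_s"],o["tool_pos"],o["tool_rot"],np.round(o["qpos"],1),np.round(p["mount"],3).tolist())
for n in ["plug_grip","plug","chamber"]:
    for q in env.regions_of(p,n)[:2]:
        ys,xs=np.nonzero(q["region"]);print(n,q["conf"],q["rect"],xs.mean(),ys.mean())
im=p["image"].copy()
a=np.radians(-89.2);ex=np.array([np.cos(a),np.sin(a),0]);ey=np.array([-ex[1],ex[0],0]);P=np.array([.4647,.2015,0])
pts=[P+ex*x+ey*y+[0,0,z] for x,y,z in [(6,7,161),(24,7,161),(24,-7,161),(6,-7,161),(24,46,122),(24,-46,122),(0,60,143),(0,-60,143)] for x,y,z in [(x/1e3,y/1e3,z/1e3)]]
uv=proj(p,pts,T)
for u in uv: cv2.circle(im,tuple(int(v) for v in u.round()),3,(255,0,0),1)
cv2.imwrite("pics/w1.png",im[...,::-1])
```

```text
3.5 [0.45395065 0.14195146 0.33263291] [1.79933798e+02 9.29514092e-02 9.04017645e+01] [ 30.9  -4.7 -47.7  94.9  -3.4  88.3 -16.2] [[-0.0, -0.968, -0.252, 0.068], [1.0, -0.001, 0.001, 0.0], [-0.001, -0.252, 0.968, -0.164], [0.0, 0.0, 0.0, 1.0]]
plug_grip 0.93 [293.4, 165.5, 375.0, 192.5] 334.925748502994 175.7688622754491
plug 0.8 [294.9, 165.0, 375.5, 190.1] 334.6904611497157 175.6923562855338
plug 0.43 [249.5, 200.4, 276.8, 224.4] 262.2263814616756 212.3065953654189
chamber 0.6 [270.0, 20.8, 409.3, 163.5] 337.551422568005 92.19291271508888
```

View pics/w1.png

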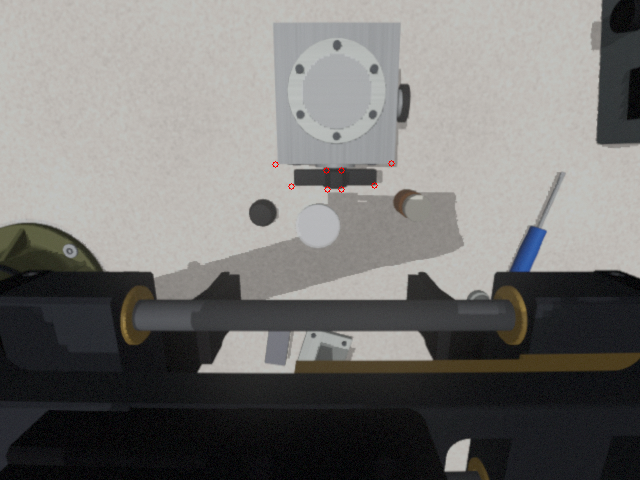

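The wrist view confirms the pose. The grip sits at about (335,176), the upright arm at u 328–343, and my projected points are within about 2 px. I use grip x ≈ 0.466 and descend over the upright arm.

Emit:
apply_moves(
  targets=[
    [[6, 22, -30], [0, 0, 0]],
    [[12, 43, -60], [0, 0, 0]],
    [[12, 43, -105], [0, 0, 0]],
    [[12, 43, -150], [0, 0, 0]],
    [[12, 43, -180], [0, 0, 0]],
    [[12, 43, -200], [0, 0, 0]],
    [[12, 43, -200], [0, 0, 0]],
  ],
  hand=45,
)

```text
time_s: 4.4
tool_pos: [0.464, 0.1842, 0.1293]
tool_rot: [-179.6, 0.0, 90.4]
force: [0.5, -1.0, 0.4]
grip_width: 0.0465
```

Emit:
apply_moves(
  targets=[
    [[0, 0, 0], [0, 0, 0]],
    [[0, 0, 0], [0, 0, 0]],
    [[0, 0, 0], [0, 0, 0]],
    [[0, 0, 0], [0, 0, 0]],
    [[0, 0, 0], [0, 0, 0]],
  ],
  hand=5,
  squeeze=30,
)

```text
time_s: 4.9
tool_pos: [0.4662, 0.1861, 0.133]
tool_rot: [179.9, 0.0, 90.5]
force: [0.2, 0.5, 1.0]
grip_width: 0.0136
```

Run:
```python
from cell import env
import numpy as np
o=env.get_obs();print({k:np.round(o[k],4) for k in o})
```

```text
{'time_s': np.float64(4.9), 'qpos': array([ 24.9169,   8.7577, -52.9074, 108.9   ,   7.6859,  65.9184,
       -30.3604]), 'joint_velocities': array([-0.083 ,  0.183 , -0.0158,  0.1902,  0.042 , -0.3568,  0.0264]), 'effort': array([-7.90000e-03, -2.59265e+01, -3.57340e+00, -2.87168e+01,
        3.88000e-02,  1.38700e-01,  6.00000e-03]), 'tool_pos': array([0.4662, 0.1861, 0.133 ]), 'tool_rot': array([1.799238e+02, 3.200000e-03, 9.045010e+01]), 'force': array([0.2191, 0.4804, 1.0109]), 'wrist_torque': array([ 0.0705, -0.0998,  0.0012]), 'grip_width': np.float64(0.0136)}
```

Emit:
apply_moves(
  targets=[
    [[-2.5, 0, -0.2], [0, -0.14, 0]],
    [[-5, -0.5, -0.7], [0, -0.28, 0]],
    [[-7.3, -1.2, -1.6], [0, -0.42, 0]],
    [[-9.6, -1.9, -2.7], [0.01, -0.56, 0]],
    [[-9.6, -1.9, -2.7], [0.01, -0.56, 0]],
  ],
)

```text
time_s: 5.4
tool_pos: [0.4567, 0.183, 0.1307]
tool_rot: [149.7, 0.1, 90.2]
force: [3.2, 3.2, -5.9]
grip_width: 0.0137
```

```bash
cat > s.py <<'E'
from cell import env
import numpy as np
np.set_printoptions(suppress=True)
o=env.get_obs()
for k in ("time_s","qpos","tool_pos","tool_rot","force","wrist_torque","grip_width"): print(k,np.round(o[k],4))
E
python3 s.py
```

```text
time_s 5.4
qpos [  5.3355 -17.1496 -38.3155 133.2547  10.3296  35.2438 -41.0086]
tool_pos [0.4567 0.183  0.1307]
tool_rot [149.6909   0.1459  90.1904]
force [ 3.1519  3.1751 -5.8972]
wrist_torque [0.3041 0.6972 0.1324]
grip_width 0.0137
```

The stroke reached 30° before q2 came to its limit. For the rest I'll regrip strokes from +58° to -32°. A small generator will work out the row numbers.

```bash
cat > g.py <<'E'
import numpy as np,sys
def rows(a0,r0,pts):
    "pts: (theta,r,y) in rad, mm ; theta anticlockwise from up"
    for a,r,y in pts:
        dx=-r*np.sin(a)+r0*np.sin(a0);dz=r*np.cos(a)-r0*np.cos(a0)
        print([[round(float(dx),1),y,round(float(dz),1)],[round(float(0.012*(a-a0)),3),round(float(-(a-a0)),3),0]])
E
python3 - <<'E'
from g import *
print("retreat");rows(.56,18,[(.56,18,0),(.56,18,0),(.56,45,0),(.56,70,0),(.43,75,0),(.29,75,0),(.15,75,0),(0.01,75,0)])
print("sweep");rows(.01,75,[(-.13,75,0),(-.27,75,0),(-.41,75,0),(-.55,75,0),(-.69,75,0),(-.83,75,0),(-.97,75,0),(-1.01,75,0)])
print("appr");rows(-1.01,75,[(-1.01,50,0),(-1.01,25,0),(-1.01,25,0),(-1.01,25,0)])
E
```

```text
retreat
[[0.0, 0, 0.0], [0.0, -0.0, 0]]
[[0.0, 0, 0.0], [0.0, -0.0, 0]]
[[-14.3, 0, 22.9], [0.0, -0.0, 0]]
[[-27.6, 0, 44.1], [0.0, -0.0, 0]]
[[-21.7, 0, 52.9], [-0.002, 0.13, 0]]
[[-11.9, 0, 56.6], [-0.003, 0.27, 0]]
[[-1.6, 0, 58.9], [-0.005, 0.41, 0]]
[[8.8, 0, 59.7], [-0.007, 0.55, 0]]
sweep
[[10.5, 0, -0.6], [-0.002, 0.14, 0]]
[[20.8, 0, -2.7], [-0.003, 0.28, 0]]
[[30.6, 0, -6.2], [-0.005, 0.42, 0]]
[[40.0, 0, -11.1], [-0.007, 0.56, 0]]
[[48.5, 0, -17.2], [-0.008, 0.7, 0]]
[[56.1, 0, -24.4], [-0.01, 0.84, 0]]
[[62.6, 0, -32.6], [-0.012, 0.98, 0]]
[[64.3, 0, -35.1], [-0.012, 1.02, 0]]
appr
[[-21.2, 0, -13.3], [0.0, -0.0, 0]]
[[-42.3, 0, -26.6], [0.0, -0.0, 0]]
[[-42.3, 0, -26.6], [0.0, -0.0, 0]]
[[-42.3, 0, -26.6], [0.0, -0.0, 0]]
```

Emit:
apply_moves(
  targets=[
    [[0, 0, 0], [0, 0, 0]],
    [[0, 0, 0], [0, 0, 0]],
    [[-14, 0, 23], [0, 0, 0]],
    [[-28, 0, 44], [0, 0, 0]],
  ],
  hand=40,
)

```text
time_s: 5.8
tool_pos: [0.4507, 0.1817, 0.1502]
tool_rot: [149.9, 0.4, 89.8]
force: [0.2, -0.4, 1.0]
grip_width: 0.0363
```

Emit:
apply_moves(
  targets=[
    [[6, 0, 9], [0, 0.13, 0]],
    [[16, 0, 12.5], [0, 0.27, 0]],
    [[26, 0, 15], [0, 0.41, 0]],
    [[36.5, 0, 15.5], [0, 0.55, 0]],
    [[36.5, 0, 15.5], [0, 0.55, 0]],
    [[36.5, 0, 15.5], [0, 0.55, 0]],
  ],
)

```text
time_s: 6.4
tool_pos: [0.4872, 0.1834, 0.1639]
tool_rot: [-178.5, 0.2, 90.1]
force: [-0.6, -0.1, -0.1]
grip_width: 0.0403
```

```bash
python3 s.py
```

```text
time_s 6.4
qpos [-14.9363   6.4199  -8.853  104.4036   0.5531  70.7025 -23.8246]
tool_pos [0.4872 0.1834 0.1639]
tool_rot [-178.4863    0.1559   90.114 ]
force [-0.5862 -0.133  -0.1356]
wrist_torque [-0.0239 -0.1261 -0.0392]
grip_width 0.0403
```

Emit:
apply_moves(
  targets=[
    [[4, 0, 19], [0, 0.14, 0]],
    [[14, 0, 21], [0, 0.28, 0]],
    [[23, 0, 15], [0, 0.42, 0]],
    [[29, 0, 11], [0, 0.56, 0]],
    [[34, 0, 5], [0, 0.7, 0]],
    [[39, 0, 0], [0, 0.84, 0]],
    [[44, 0, -9], [0, 0.98, 0]],
    [[45, 0, -11], [0, 1.02, 0]],
  ],
)

```text
time_s: 7.2
tool_pos: [0.5336, 0.1898, 0.1898]
tool_rot: [-132.0, -6.6, 88.2]
force: [0.2, 2.1, 0.7]
grip_width: 0.0401
```

```bash
python3 s.py
python3 - <<'E'
from cell import env
import cv2
from h import *
o=env.get_obs();p=env.read_camera("wrist");s=env.read_camera("scene")
T=wristT(p,o)
cv2.imwrite("pics/w2.png",np.hstack([cv2.resize(p["image"],(400,300)),cv2.resize(s["image"][120:300,350:590],(400,300))])[...,::-1])
E
```

```text
time_s 7.2
qpos [ -0.5048  46.6257 -22.4321  61.2489  -6.9582 117.5405 -22.4289]
tool_pos [0.5336 0.1898 0.1898]
tool_rot [-132.0182   -6.5742   88.2231]
force [0.2009 2.1326 0.7297]
wrist_torque [-0.0402 -0.9219 -0.0924]
grip_width 0.0401
```

View pics/w2.png

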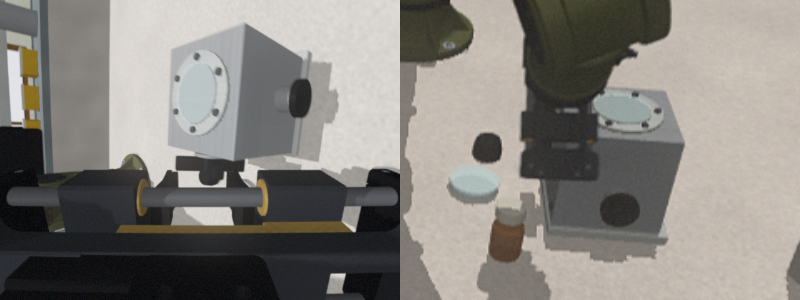

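The right-hand tilt stops at about -48° (q6 limit), so the usable range is about 78°. I'll close on the arm while it is misaligned by about 14°. The closing jaws then turn it in the unscrewing direction themselves. Computing the moves to θ=-46°.

```bash
cat >> g.py <<'E'
from scipy.spatial.transform import Rotation as R
def goto(th,pts,beta=0,n=5,yaw=90.6,cx=.466,cz=.115):
    "from the measured pose: tool at theta th (deg), pts=(r mm, y m); rotation finished over the first n rows"
    from cell import env
    o=env.get_obs();p=np.array(o["tool_pos"])
    q=R.from_euler("xyz",o["tool_rot"],degrees=True)
    t=R.from_rotvec(np.radians(th)*np.array([.011,-1,0]))*R.from_euler("xyz",[180+beta,0,yaw],degrees=True)
    v=(t*q.inv()).as_rotvec();a=np.radians(th)
    print("rot",v.round(3),"deg",np.degrees(np.linalg.norm(v)).round(1))
    for r,y in pts: print("r",r,((np.array([cx-r/1e3*np.sin(a),y,cz+r/1e3*np.cos(a)])-p)*1e3).round(1))
E
python3 -c "
from g import *
goto(-46,[(75,.183),(60,.183),(25,.183)])"
```

```text
rot [-0.07  -0.028  0.058] deg 5.4
r 75 [-16.5   6.6 -14.4]
r 60 [-27.3   6.6 -24.8]
r 25 [-52.5   6.6 -49.1]
```

Emit:
apply_moves(
  targets=[
    [[-16, 6.6, -14], [-0.07, -0.028, 0.058]],
    [[-27, 6.6, -25], [-0.07, -0.028, 0.058]],
    [[-27, 6.6, -25], [-0.07, -0.028, 0.058]],
  ],
  hand=58,
)

```text
time_s: 7.6
tool_pos: [0.5052, 0.1899, 0.1565]
tool_rot: [-133.8, 0.3, 91.5]
force: [-0.0, -0.0, -0.5]
grip_width: 0.0547
```

```bash
python3 s.py; python3 -c "
from g import *
goto(-46,[(75,.183),(60,.183),(25,.183)])"
```

```text
time_s 7.6
qpos [ -5.1529  43.9561 -18.896   67.7348  -3.3199 113.4527 -22.9907]
tool_pos [0.5052 0.1899 0.1565]
tool_rot [-133.8493    0.2658   91.4504]
force [-0.0051 -0.0466 -0.4514]
wrist_torque [-0.0287 -0.9764 -0.0009]
grip_width 0.0547
rot [ 0.004 -0.003 -0.015] deg 0.9
r 75 [14.8 -6.9 10.6]
r 60 [ 4.  -6.9  0.2]
r 25 [-21.2  -6.9 -24.1]
```

Emit:
apply_moves(
  targets=[
    [[4, -7, 0], [0, 0, -0.015]],
    [[-8, -7, -11], [0, 0, -0.015]],
    [[-21, -7, -24], [0, 0, -0.015]],
    [[-21, -7, -24], [0, 0, -0.015]],
    [[-21, -7, -24], [0, 0, -0.015]],
  ],
)

```text
time_s: 8.1
tool_pos: [0.4877, 0.1808, 0.1325]
tool_rot: [-133.9, 0.3, 90.3]
force: [0.9, -0.1, 1.1]
grip_width: 0.0577
```

```bash
python3 s.py
python3 - <<'E'
from cell import env
import cv2
import numpy as np
p=env.read_camera("wrist")
cv2.imwrite("pics/w3.png",cv2.resize(p["image"][190:400,180:500],(640,420))[...,::-1])
E
```

```text
time_s 8.1
qpos [ -3.9176  42.6629 -18.7118  72.7671  -3.61   109.5803 -22.6491]
tool_pos [0.4877 0.1808 0.1325]
tool_rot [-133.9387    0.2558   90.258 ]
force [ 0.8977 -0.0524  1.0873]
wrist_torque [ 0.0103 -0.9275 -0.0038]
grip_width 0.0577
```

View pics/w3.png

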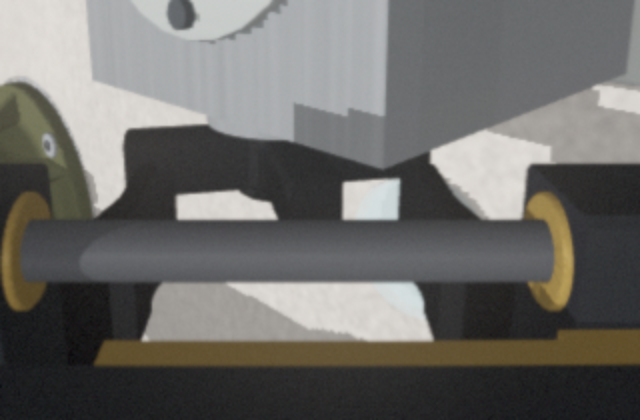

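The arm lies between the open fingers (dark strip at crop u 280–340, fingers at about 150 and 430). Closing on it.

Emit:
apply_moves(
  targets=[
    [[-2, 0, 0], [0, 0.07, 0]],
    [[-2, 0, 0], [0, 0.07, 0]],
    [[-2, 0, 0], [0, 0.07, 0]],
    [[-2, 0, 0], [0, 0.07, 0]],
    [[-2, 0, 0], [0, 0.07, 0]],
    [[-2, 0, 0], [0, 0.07, 0]],
  ],
  hand=5,
  squeeze=35,
)

```text
time_s: 8.75
tool_pos: [0.4849, 0.1818, 0.1321]
tool_rot: [-129.9, 0.2, 90.4]
force: [-0.1, 0.2, -0.6]
grip_width: 0.0178
```

```bash
python3 s.py; python3 -c "
from g import *
goto(-48,[(25,.182)])
print('stroke')
rows(-.87,25,[(-.87+.14*i,25,round(-.7*i,1)) for i in range(1,11)])"
```

```text
time_s 8.75
qpos [ -4.1159  45.3904 -18.6462  70.5963  -4.4436 112.8363 -22.9002]
tool_pos [0.4849 0.1818 0.1321]
tool_rot [-129.9351    0.1716   90.3667]
force [-0.1357  0.1527 -0.6294]
wrist_torque [-0.0578 -1.0461 -0.0095]
grip_width 0.0178
rot [ 0.003 -0.036  0.004] deg 2.1
r 25 [-0.3  0.2 -0.4]
stroke
[[-2.4, -0.7, 2.5], [0.002, -0.14, 0]]
[[-5.2, -1.4, 4.7], [0.003, -0.28, 0]]
[[-8.2, -2.1, 6.4], [0.005, -0.42, 0]]
[[-11.5, -2.8, 7.7], [0.007, -0.56, 0]]
[[-14.9, -3.5, 8.5], [0.008, -0.7, 0]]
[[-18.4, -4.2, 8.9], [0.01, -0.84, 0]]
[[-21.9, -4.9, 8.7], [0.012, -0.98, 0]]
[[-25.3, -5.6, 8.1], [0.013, -1.12, 0]]
[[-28.6, -6.3, 7.0], [0.015, -1.26, 0]]
[[-31.7, -7.0, 5.4], [0.017, -1.4, 0]]
```

Emit:
apply_moves(
  targets=[
    [[0, 0, 0], [0, 0, 0]],
    [[0, 0, 0], [0, 0, 0]],
    [[-2.4, -0.7, 2.5], [0.002, -0.14, 0]],
    [[-5.2, -1.4, 4.7], [0.003, -0.28, 0]],
    [[-8.2, -2.1, 6.4], [0.005, -0.42, 0]],
    [[-11.5, -2.8, 7.7], [0.007, -0.56, 0]],
    [[-11.5, -2.8, 7.7], [0.007, -0.56, 0]],
  ],
)

```text
time_s: 9.45
tool_pos: [0.4717, 0.1791, 0.1408]
tool_rot: [-162.4, 0.0, 90.5]
force: [2.8, 1.1, -8.1]
grip_width: 0.014
```

```bash
python3 s.py; python3 -c "
from g import *
rows(-.31,25,[(-.31+.14*i,25,round(-.7*i,1)) for i in range(1,7)])"
```

```text
time_s 9.45
qpos [ -2.4551  18.7115 -20.7344  95.4247  -0.1654  83.3569 -22.6269]
tool_pos [0.4717 0.1791 0.1408]
tool_rot [-162.3606    0.0228   90.4525]
force [ 2.7688  1.0877 -8.105 ]
wrist_torque [-0.0759 -1.6515 -0.1366]
grip_width 0.014
[[-3.4, -0.7, 0.8], [0.002, -0.14, 0]]
[[-6.9, -1.4, 1.2], [0.003, -0.28, 0]]
[[-10.4, -2.1, 1.0], [0.005, -0.42, 0]]
[[-13.8, -2.8, 0.4], [0.007, -0.56, 0]]
[[-17.1, -3.5, -0.7], [0.008, -0.7, 0]]
[[-20.3, -4.2, -2.2], [0.01, -0.84, 0]]
```

Emit:
apply_moves(
  targets=[
    [[-3, -0.7, 0], [0.002, -0.14, 0]],
    [[-6, -1.4, 0], [0.003, -0.28, 0]],
    [[-9.5, -2.1, -0.5], [0.005, -0.42, 0]],
    [[-13, -2.8, -1], [0.007, -0.56, 0]],
    [[-16, -3.5, -2], [0.008, -0.7, 0]],
    [[-18.5, -4, -3], [0.01, -0.8, 0]],
    [[-18.5, -4, -3], [0.01, -0.8, 0]],
    [[-18.5, -4, -3], [0.01, -0.8, 0]],
  ],
)

```text
time_s: 10.25
tool_pos: [0.454, 0.1747, 0.1359]
tool_rot: [152.5, -0.2, 90.4]
force: [-0.2, -1.2, -2.2]
grip_width: 0.014
```

```bash
python3 s.py
```

```text
time_s 10.25
qpos [ -3.8264 -15.9423 -27.8637 132.0318  10.5015  38.873  -38.8072]
tool_pos [0.454  0.1747 0.1359]
tool_rot [152.5198  -0.2321  90.4044]
force [-0.2151 -1.2329 -2.2185]
wrist_torque [-0.2436  0.703  -0.041 ]
grip_width 0.014
```

```bash
python3 -c "
from g import *
rows(.48,25,[(.48,25,0),(.48,25,0),(.46,38,0),(.36,50,0),(.24,65,0),(.11,72,0),(-.03,72,0),(-.17,72,0)])
print()
rows(-.17,72,[(-.31,72,0),(-.45,72,0),(-.59,72,0),(-.73,72,0),(-.85,68,0),(-.88,60,0)])"
```

```text
[[0.0, 0, 0.0], [0.0, -0.0, 0]]
[[0.0, 0, 0.0], [0.0, -0.0, 0]]
[[-5.3, 0, 11.9], [-0.0, 0.02, 0]]
[[-6.1, 0, 24.6], [-0.001, 0.12, 0]]
[[-3.9, 0, 41.0], [-0.003, 0.24, 0]]
[[3.6, 0, 49.4], [-0.004, 0.37, 0]]
[[13.7, 0, 49.8], [-0.006, 0.51, 0]]
[[23.7, 0, 48.8], [-0.008, 0.65, 0]]

[[9.8, 0, -2.4], [-0.002, 0.14, 0]]
[[19.1, 0, -6.1], [-0.003, 0.28, 0]]
[[27.9, 0, -11.1], [-0.005, 0.42, 0]]
[[35.8, 0, -17.3], [-0.007, 0.56, 0]]
[[38.9, 0, -26.1], [-0.008, 0.68, 0]]
[[34.1, 0, -32.7], [-0.009, 0.71, 0]]
```

Emit:
apply_moves(
  targets=[
    [[0, 0, 0], [0, 0, 0]],
    [[0, 0, 0], [0, 0, 0]],
    [[-5, 0, 12], [0, 0.02, 0]],
    [[-6, 0, 24.5], [-0.001, 0.12, 0]],
    [[-4, 0, 41], [-0.003, 0.24, 0]],
    [[3.5, 0, 49.5], [-0.004, 0.37, 0]],
    [[13.5, 0, 50], [-0.006, 0.51, 0]],
    [[23.5, 0, 49], [-0.008, 0.65, 0]],
  ],
  hand=42,
)

```text
time_s: 11.05
tool_pos: [0.4801, 0.1754, 0.1871]
tool_rot: [-170.3, -0.2, 90.3]
force: [0.4, 1.2, 0.1]
grip_width: 0.042
```

Emit:
apply_moves(
  targets=[
    [[10, 0, -2.5], [-0.002, 0.14, 0]],
    [[19, 0, -6], [-0.003, 0.28, 0]],
    [[28, 0, -11], [-0.005, 0.42, 0]],
    [[36, 0, -17], [-0.007, 0.56, 0]],
    [[39, 0, -26], [-0.008, 0.68, 0]],
    [[34, 0, -33], [-0.009, 0.71, 0]],
    [[34, 0, -33], [-0.009, 0.71, 0]],
  ],
  hand=58,
)

```text
time_s: 11.75
tool_pos: [0.5113, 0.1747, 0.1487]
tool_rot: [-129.5, 0.2, 90.3]
force: [-0.0, -0.4, 0.4]
grip_width: 0.0578
```

```bash
python3 s.py;python3 -c "
from g import *
goto(-50,[(60,.174),(25,.174)])"
```

```text
time_s 11.75
qpos [ -6.415   47.1757 -14.1411  64.9056  -5.8201 116.9934 -20.8672]
tool_pos [0.5113 0.1747 0.1487]
tool_rot [-129.4505    0.2313   90.3489]
force [-0.0145 -0.42    0.3828]
wrist_torque [-0.0103 -0.9457 -0.0425]
grip_width 0.0578
rot [ 0.004 -0.01   0.005] deg 0.6
r 60 [ 0.7 -0.7  4.9]
r 25 [-26.1  -0.7 -17.6]
```

Emit:
apply_moves(
  targets=[
    [[-13, 0, -8], [0, 0, 0]],
    [[-26, -0.5, -17.5], [0, 0, 0]],
    [[-26, -0.5, -17.5], [0, 0.03, 0]],
  ],
)

```text
time_s: 12.05
tool_pos: [0.485, 0.1753, 0.1382]
tool_rot: [-128.3, 0.1, 90.5]
force: [-0.1, -0.6, -0.2]
grip_width: 0.058
```

Emit:
apply_moves(
  targets=[
    [[0, 0, 0], [0, 0, 0]],
    [[0, 0, 0], [0, 0, 0]],
    [[0, 0, 0], [0, 0, 0]],
    [[0, 0, 0], [0, 0, 0]],
    [[0, 0, 0], [0, 0, 0]],
    [[0, 0, 0], [0, 0, 0]],
    [[0, 0, 0], [0, 0, 0]],
  ],
  hand=5,
)

```text
time_s: 12.75
tool_pos: [0.4867, 0.1743, 0.1344]
tool_rot: [-128.2, 0.2, 90.3]
force: [2.6, -0.9, -1.9]
grip_width: 0.0139
```

```bash
python3 s.py;python3 -c "
from g import *
goto(-50,[(60,.174),(25,.174)])"
```

```text
time_s 12.75
qpos [ -6.053   45.9747 -14.4694  69.5465  -6.2159 114.7365 -20.7783]
tool_pos [0.4867 0.1743 0.1344]
tool_rot [-128.2139    0.201    90.3371]
force [ 2.6022 -0.8798 -1.9208]
wrist_torque [-0.1265 -1.6282 -0.0166]
grip_width 0.0139
rot [ 0.003 -0.031  0.005] deg 1.8
r 60 [25.3 -0.3 19.1]
r 25 [-1.5 -0.3 -3.4]
```

```bash
python3 -c "
from g import *
rows(-.818,28.4,[(-.818+.14*i,28.4,round(-.71*i,1)) for i in range(1,11)])"
```

```text
[[-2.9, -0.7, 2.7], [0.002, -0.14, 0]]
[[-6.2, -1.4, 5.0], [0.003, -0.28, 0]]
[[-9.7, -2.1, 6.8], [0.005, -0.42, 0]]
[[-13.5, -2.8, 8.0], [0.007, -0.56, 0]]
[[-17.4, -3.5, 8.8], [0.008, -0.7, 0]]
[[-21.4, -4.3, 9.0], [0.01, -0.84, 0]]
[[-25.3, -5.0, 8.6], [0.012, -0.98, 0]]
[[-29.2, -5.7, 7.7], [0.013, -1.12, 0]]
[[-32.9, -6.4, 6.3], [0.015, -1.26, 0]]
[[-36.3, -7.1, 4.3], [0.017, -1.4, 0]]
```

Emit:
apply_moves(
  targets=[
    [[-3, -0.7, 2.5], [0.002, -0.14, 0]],
    [[-6, -1.4, 4.5], [0.003, -0.28, 0]],
    [[-9.5, -2.1, 6], [0.005, -0.42, 0]],
    [[-13.5, -2.8, 7.2], [0.007, -0.56, 0]],
    [[-17.5, -3.5, 8], [0.008, -0.7, 0]],
    [[-21.5, -4.3, 8], [0.01, -0.84, 0]],
    [[-25.5, -5, 7.6], [0.012, -0.98, 0]],
    [[-29, -5.7, 6.8], [0.013, -1.12, 0]],
  ],
)

```text
time_s: 13.55
tool_pos: [0.4582, 0.1691, 0.1428]
tool_rot: [167.2, -0.3, 90.4]
force: [4.3, 1.6, -4.4]
grip_width: 0.0138
```

Emit:
apply_moves(
  targets=[
    [[-3.7, -0.7, -1.4], [0.002, -0.14, 0]],
    [[-6.2, -1.2, -2.9], [0.003, -0.25, 0]],
    [[-6.2, -1.2, -2.9], [0.003, -0.25, 0]],
  ],
)

```text
time_s: 13.85
tool_pos: [0.4499, 0.1674, 0.1388]
tool_rot: [153.0, -0.2, 90.6]
force: [8.0, 0.9, -4.1]
grip_width: 0.0138
```

```bash
python3 s.py
```

```text
time_s 13.85
qpos [ -7.4822 -16.7441 -23.6349 132.4251  10.5228  39.9294 -37.7658]
tool_pos [0.4499 0.1674 0.1388]
tool_rot [152.9852  -0.2182  90.5914]
force [ 8.0189  0.8847 -4.0861]
wrist_torque [-0.0018 -0.8939 -0.2764]
grip_width 0.0138
```

Emit:
apply_moves(
  targets=[
    [[0, 0, 0], [0, 0, 0]],
    [[0, 0, 0], [0, 0, 0]],
    [[-3, 0, 12], [0, 0.02, 0]],
    [[-4, 0, 24.5], [-0.001, 0.12, 0]],
    [[-1, 0, 41], [-0.003, 0.24, 0]],
    [[6.5, 0, 47], [-0.004, 0.37, 0]],
    [[17, 0, 47], [-0.006, 0.51, 0]],
    [[27, 0, 46], [-0.008, 0.65, 0]],
  ],
  hand=42,
)

```text
time_s: 14.65
tool_pos: [0.4793, 0.1679, 0.1861]
tool_rot: [-169.1, -0.1, 90.3]
force: [0.6, 0.5, 0.9]
grip_width: 0.042
```

Emit:
apply_moves(
  targets=[
    [[10, 0, -2.5], [-0.002, 0.14, 0]],
    [[19, 0, -6], [-0.003, 0.28, 0]],
    [[28, 0, -11], [-0.005, 0.42, 0]],
    [[36, 0, -17], [-0.007, 0.56, 0]],
    [[39, 0, -26], [-0.008, 0.68, 0]],
    [[34, 0, -33], [-0.009, 0.71, 0]],
    [[34, 0, -33], [-0.009, 0.71, 0]],
  ],
  hand=58,
)

```text
time_s: 15.35
tool_pos: [0.5097, 0.167, 0.1463]
tool_rot: [-128.3, 0.2, 90.3]
force: [-0.4, -0.2, -0.1]
grip_width: 0.058
```

```bash
python3 s.py;python3 -c "
from g import *
goto(-51,[(60,.167),(25,.167)])
from cell import env
import cv2
p=env.read_camera('wrist');s=env.read_camera('top')
cv2.imwrite('pics/w4.png',np.hstack([cv2.resize(p['image'],(400,300)),cv2.resize(s['image'][220:400,100:340],(400,300))])[...,::-1])
"
```

```text
time_s 15.35
qpos [ -3.1214  48.3962 -19.0456  64.7466  -3.4498 117.6259 -22.503 ]
tool_pos [0.5097 0.167  0.1463]
tool_rot [-128.2936    0.1573   90.3197]
force [-0.3753 -0.1546 -0.112 ]
wrist_torque [-0.0327 -1.0035  0.0309]
grip_width 0.058
rot [ 0.002 -0.012  0.005] deg 0.8
r 60 [ 2.9 -0.   6.5]
r 25 [-24.3  -0.  -15.5]
```

View pics/w4.png

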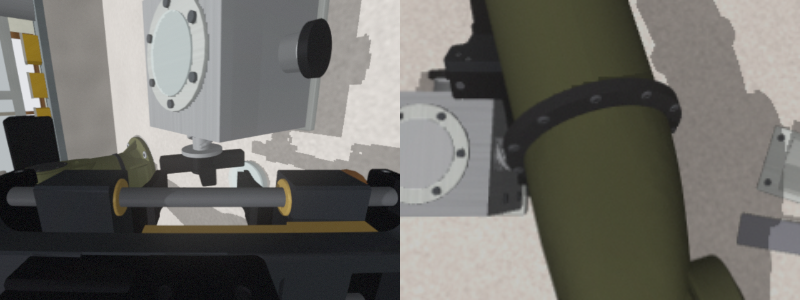

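The wrist view shows the flange well out of the port, with a bare shank length at (203,140) and the next arm between the fingers at (208,175). One more stroke.

Emit:
apply_moves(
  targets=[
    [[-12, 0, -8], [0, 0, 0]],
    [[-24, 0, -15], [0, 0, 0]],
    [[-24, 0, -15], [0, 0, 0]],
  ],
)

```text
time_s: 15.75
tool_pos: [0.4859, 0.1679, 0.1374]
tool_rot: [-128.9, 0.2, 90.4]
force: [-1.1, 0.1, -0.2]
grip_width: 0.058
```

Emit:
apply_moves(
  targets=[
    [[0, 0, 0], [0, 0, 0]],
    [[0, 0, 0], [0, 0, 0]],
    [[0, 0, 0], [0, 0, 0]],
    [[0, 0, 0], [0, 0, 0]],
    [[0, 0, 0], [0, 0, 0]],
    [[0, 0, 0], [0, 0, 0]],
    [[0, 0, 0], [0, 0, 0]],
  ],
  hand=5,
)

```text
time_s: 16.45
tool_pos: [0.4872, 0.1674, 0.1349]
tool_rot: [-128.9, 0.2, 90.3]
force: [2.1, -0.2, -2.5]
grip_width: 0.0138
```

```bash
python3 s.py;python3 -c "
from g import *
goto(-50,[(60,.167),(25,.167)])"
```

```text
time_s 16.45
qpos [ -2.734   45.9624 -19.213   70.0347  -3.6463 114.165  -22.3481]
tool_pos [0.4872 0.1674 0.1349]
tool_rot [-128.9168    0.2141   90.3157]
force [ 2.0535 -0.249  -2.5449]
wrist_torque [-0.1354 -1.6298  0.0019]
grip_width 0.0138
rot [ 0.003 -0.019  0.005] deg 1.1
r 60 [24.7 -0.4 18.7]
r 25 [-2.1 -0.4 -3.8]
```

Emit:
apply_moves(
  targets=[
    [[-3, -0.7, 2.5], [0.002, -0.14, 0]],
    [[-6, -1.4, 4.5], [0.003, -0.28, 0]],
    [[-9.5, -2.1, 6], [0.005, -0.42, 0]],
    [[-13.5, -2.8, 7.2], [0.007, -0.56, 0]],
    [[-17.5, -3.5, 8], [0.008, -0.7, 0]],
    [[-21.5, -4.3, 8], [0.01, -0.84, 0]],
    [[-25, -5, 7.6], [0.012, -0.96, 0]],
    [[-25, -5, 7.6], [0.012, -0.96, 0]],
  ],
)

```text
time_s: 17.25
tool_pos: [0.4604, 0.1627, 0.1438]
tool_rot: [175.7, -0.1, 90.5]
force: [6.7, -0.1, -4.7]
grip_width: 0.0139
```

Emit:
apply_moves(
  targets=[
    [[0, -2, 0], [0, 0, 0]],
    [[0, -4, 0], [0, 0, 0]],
    [[0, -4, 0], [0, 0, 0]],
  ],
  squeeze=45,
)

```text
time_s: 17.55
tool_pos: [0.4621, 0.1582, 0.1431]
tool_rot: [176.3, -0.2, 90.3]
force: [2.4, 0.7, -1.2]
grip_width: 0.0138
```

```bash
python3 s.py
```

```text
time_s 17.55
qpos [  0.2003   0.1228 -23.0539 113.5969   1.4738  62.7758 -23.1785]
tool_pos [0.4621 0.1582 0.1431]
tool_rot [176.2633  -0.1833  90.3136]
force [ 2.3702  0.6668 -1.1839]
wrist_torque [-0.1388 -0.5517 -0.114 ]
grip_width 0.0138
```

The plug pulls freely (0.7 N). Drawing it out along the axis.

Emit:
apply_moves(
  targets=[
    [[0, -6, 0], [0, 0, 0]],
    [[0, -14, 0], [0, 0, 0]],
    [[0, -22, 0], [0, 0, 0]],
    [[0.5, -30, 0], [0, 0, 0]],
    [[0.5, -38, 0], [0, 0, 0]],
    [[0.5, -46, 0], [0, 0, 0]],
  ],
  squeeze=55,
)

```text
time_s: 18.15
tool_pos: [0.4615, 0.1115, 0.1428]
tool_rot: [176.3, -0.2, 90.3]
force: [0.0, 0.4, -2.1]
grip_width: 0.0135
```

```bash
python3 s.py
```

```text
time_s 18.15
qpos [  3.0899  -1.797  -20.1563 115.4174   0.3492  62.6376 -16.8828]
tool_pos [0.4615 0.1115 0.1428]
tool_rot [176.2538  -0.1551  90.3498]
force [ 0.0345  0.4199 -2.1009]
wrist_torque [-0.1287  0.0196 -0.0268]
grip_width 0.0135
```

Emit:
apply_moves(
  targets=[
    [[0.5, -12, 0], [0, 0, 0]],
    [[0.5, -25, 0], [0, 0, 0]],
    [[0.5, -38, 0], [0, 0, 0]],
    [[1, -45, 5], [0, 0, 0]],
    [[1, -50, 20], [0, 0, 0]],
    [[1, -50, 40], [0, 0, 0]],
    [[1, -50, 50], [0, 0, 0]],
    [[1, -50, 50], [0, 0, 0]],
  ],
)

```text
time_s: 18.95
tool_pos: [0.4643, 0.0629, 0.1949]
tool_rot: [176.0, -0.2, 90.4]
force: [0.4, 0.3, -1.8]
grip_width: 0.0134
```

```bash
python3 s.py
python3 - <<'E'
from cell import env
import cv2
from h import *
o=env.get_obs();p=env.read_camera("wrist");s=env.read_camera("scene");t=env.read_camera("top")
np.save("w5.npy",{"p":p,"o":o},allow_pickle=True)
T=wristT(p,o)
for n,q in (("wrist",p),("scene",s),("top",t)):
  for k in ("plug","vrest"):
    for r in env.regions_of(q,k)[:1]:
      ys,xs=np.nonzero(r["region"]);print(n,k,r["conf"],np.round(r["rect"],0),xs.mean().round(1),ys.mean().round(1))
cv2.imwrite("pics/w5.png",np.hstack([cv2.resize(p["image"],(400,300)),cv2.resize(s["image"][120:300,230:470],(400,300))])[...,::-1])
E
```

```text
time_s 18.95
qpos [  6.2224  -5.5081 -16.5111 112.605   -1.1518  68.6766  -9.524 ]
tool_pos [0.4643 0.0629 0.1949]
tool_rot [175.9717  -0.2052  90.3732]
force [ 0.3781  0.2541 -1.7722]
wrist_torque [-0.1296  0.0047 -0.0084]
grip_width 0.0134
wrist plug 0.34 [306. 330. 339. 360.] 322.8 346.8
wrist vrest 0.6 [308. 332. 339. 358.] 322.9 346.8
scene plug 0.71 [371. 160. 426. 195.] 392.4 173.5
scene vrest 0.72 [270. 186. 320. 241.] 294.2 214.5
top vrest 0.77 [314. 296. 367. 348.] 340.3 320.7
```

View pics/w5.png

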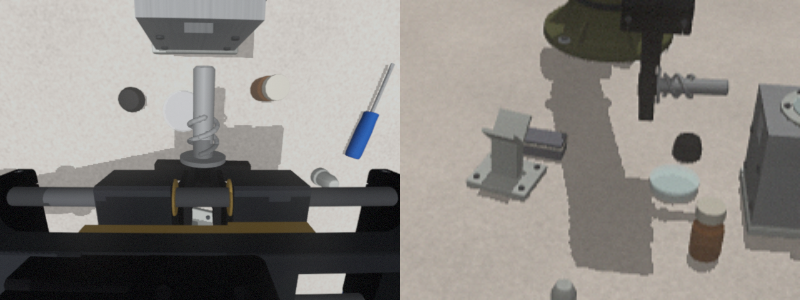

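The plug is out, hanging level and held by one arm: shank at (204,65)–(203,158) in the wrist view, and level in the scene view. Measuring its position and tilt in the hand, and refining the V-rest position.

Run:
```python
from h import *
d=np.load("w5.npy",allow_pickle=True).item();p,o=d["p"],d["o"];T=wristT(p,o)
p={**p}
s=np.load("scene.npy",allow_pickle=True).item()
f=lambda x,y:(230+(x-400)*.6,120+y*.6)
oo,D=ray(s,[f(728,87),f(668,86),f(660,86)])
print("scene pts on x=.464:",(oo+D*((.464-oo[0])/D[:,:1])).round(4))
# refine with images: shank edge rows in wrist
g=cv2.cvtColor(p["image"],cv2.COLOR_RGB2GRAY)
for z in (.1667,.1762): print("tip",z,at_z(p,[(326.5,104),(326.5,108)],z,T).round(4))
for row in (115,130,145,160,175):
    r=cv2.GaussianBlur(g,(1,3),0)[row,290:365].astype(int);gr=np.diff(r);print(row,290+np.argsort(-abs(gr))[:4],r[20:55:4])
for row in (120,170):
    pass
z0=.1667
for uv in [(326.5,115),(326.5,175)]: print("axis",at_z(p,[uv],z0,T).round(4))
print("tcp",o["tool_pos"])
# vrest fit in top by projecting V trough edges
t=np.load("top.npy",allow_pickle=True).item()
im=t["image"].copy()[285:360,300:375]; im=cv2.resize(im,(600,600),interpolation=3)
a=np.radians(-104.5);ex=np.array([np.cos(a),np.sin(a),0]);ey=np.array([-ex[1],ex[0],0]);C=np.array([.4538,-.1105,0])
def P(x,y,z): 
    u=proj(t,[C+ex*x/1e3+ey*y/1e3+[0,0,z/1e3]])[0];return tuple(((u-[300,285]+.5)*8).round().astype(int).tolist())
for q in ([(-22,25.5,91),(22,25.5,91),(22,-25.5,91),(-22,-25.5,91)],[(-42,38,10),(42,38,10),(42,-38,10),(-42,-38,10)],[(-22,0,66),(22,0,66)]):
    cv2.polylines(im,[np.array([P(*k) for k in q])],True,(255,0,0),1)
im2=s["image"].copy()[180:245,262:327];im2=cv2.resize(im2,(600,600),interpolation=3)[:, :200*0+600]
def P2(x,y,z):
    u=proj(s,[C+ex*x/1e3+ey*y/1e3+[0,0,z/1e3]])[0];return tuple(((u-[262,180]+.5)*600/65).round().astype(int).tolist())
for q in ([(-22,25.5,91),(22,25.5,91),(22,-25.5,91),(-22,-25.5,91)],[(-42,38,10),(42,38,10),(42,-38,10),(-42,-38,10)]):
    cv2.polylines(im2,[np.array([P2(*k) for k in q])],True,(255,0,0),1)
cv2.imwrite("pics/v6.png",cv2.resize(np.hstack([im,im2]),(800,400))[...,::-1])
```

```text
scene pts on x=.464: [[0.464  0.1579 0.1655]
 [0.464  0.0875 0.1609]
 [0.464  0.078  0.1601]]
tip 0.1667 [[0.4682 0.1578 0.1667]
 [0.4683 0.1557 0.1667]]
tip 0.1762 [[0.4675 0.1564 0.1762]
 [0.4675 0.1545 0.1762]]
115 [308 343 344 309] [125 143 158 171 179 168 159 144 123]
130 [308 343 344 342] [127 144 160 172 179 167 157 142 121]
145 [308 360 343 309] [127 145 159 171 178 166 157 140 116]
160 [308 343 360 359] [128 144 160 170 177 165 154 136 120]
175 [308 342 358 357] [127 146 161 171 174 164 153 135 124]
axis [[0.4683 0.1522 0.1667]]
axis [[0.4686 0.12   0.1667]]
tcp [0.46429944 0.06285025 0.19493549]
```

View pics/v6.png

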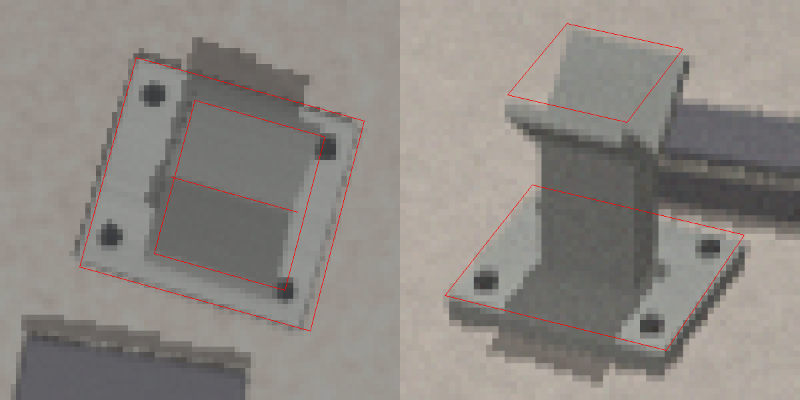

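The V fit matches the picture, apart from about 1–2 mm towards +y along the trough. The plug tip is at y≈0.157, so plug_mid lies 42 mm from the TCP. Computing the move over the rest.

Run:
```python
from cell import env
from scipy.spatial.transform import Rotation as R
import numpy as np
o=env.get_obs();q=R.from_euler("xyz",o["tool_rot"],degrees=True);t=R.from_euler("xyz",[180,0,75.5],degrees=True)
print((t*q.inv()).as_rotvec().round(3),((np.array([.442,-.1495,.113])-o["tool_pos"])*1e3).round(1))
```

```text
[ 0.005  0.066 -0.259] [ -20.8 -212.1  -79.6]
```

Emit:
apply_moves(
  targets=[
    [[-2, -25, 5], [0.001, 0.02, -0.06]],
    [[-5, -60, 5], [0.002, 0.04, -0.12]],
    [[-9, -100, 5], [0.003, 0.05, -0.18]],
    [[-13, -140, 5], [0.004, 0.066, -0.23]],
    [[-17, -175, 0], [0.005, 0.066, -0.259]],
    [[-21, -200, -10], [0.005, 0.066, -0.259]],
    [[-21, -212, -30], [0.005, 0.066, -0.259]],
    [[-21, -212, -50], [0.005, 0.066, -0.259]],
  ],
)

```text
time_s: 20.2
tool_pos: [0.442, -0.1522, 0.1427]
tool_rot: [179.9, 0.0, 75.3]
force: [0.8, 1.3, -2.3]
grip_width: 0.014
```

Emit:
apply_moves(
  targets=[
    [[0, 0, 0], [0, 0, 0]],
    [[0, 0, 0], [0, 0, 0]],
    [[0, 0, 0], [0, 0, 0]],
  ],
)

```text
time_s: 20.5
tool_pos: [0.4431, -0.1492, 0.1443]
tool_rot: [179.8, -0.0, 75.6]
force: [0.4, 0.6, -2.1]
grip_width: 0.0135
```

```bash
python3 s.py
python3 - <<'E'
from cell import env
import cv2
from h import *
o=env.get_obs();p=env.read_camera("wrist");s=env.read_camera("scene")
T=wristT(p,o)
np.save("w7.npy",{"p":p,"o":o,"s":s},allow_pickle=True)
cv2.imwrite("pics/w7.png",np.hstack([cv2.resize(p["image"][:300,120:520],(400,300)),cv2.resize(s["image"][140:260,230:390],(400,300))])[...,::-1])
E
```

```text
time_s 20.5
qpos [ 18.3161  -0.5014  -2.9432 113.9698  -0.0366  66.3742   0.9483]
tool_pos [ 0.4431 -0.1492  0.1443]
tool_rot [179.8431  -0.0052  75.5607]
force [ 0.4155  0.6147 -2.082 ]
wrist_torque [-0.1217 -0.0827 -0.003 ]
grip_width 0.0135
```

View pics/w7.png

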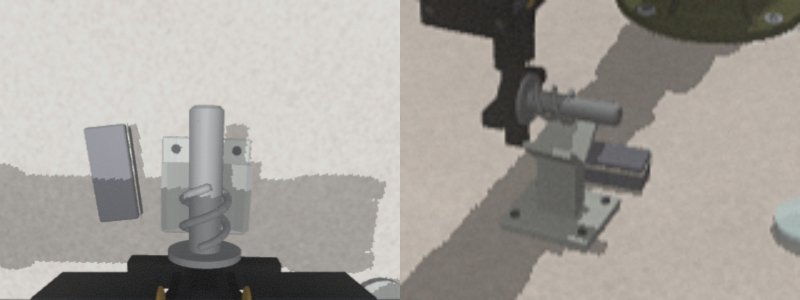

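The shank hangs over the V (shank centre u≈206, base-plate bolts symmetric about 206.5), and yaw matches. I check the position along the V with the projected base corners.

Run:
```python
from h import *
d=np.load("w7.npy",allow_pickle=True).item();p,o=d["p"],d["o"];T=wristT(p,o)
a=np.radians(-104.5);ex=np.array([np.cos(a),np.sin(a),0]);ey=np.array([-ex[1],ex[0],0]);C=np.array([.4538,-.109,0])
f=lambda x,y,z:(proj(p,[C+ex*x/1e3+ey*y/1e3+[0,0,z/1e3]],T)[0]-[120,0]).round(1)
for k in [(-42,38,10),(-42,-38,10),(-22,25.5,91),(-22,-25.5,91),(22,25.5,91),(22,-25.5,91),(-22,0,66)]: print(k,f(*k))
print("tip on z",[(at_z(p,[(326,104)],z,T)).round(4) for z in (.1163,.1258)])
im=cv2.resize(p["image"][90:270,250:400],(500,600),interpolation=3)
for k in [(-42,38,10),(-42,-38,10),(-22,25.5,91),(-22,-25.5,91),(22,25.5,91),(22,-25.5,91),(-52,0,116)]:
    u=(f(*k)+[120,0]-[250,90]+.5)*10/3; cv2.circle(im,tuple(int(v) for v in u),5,(255,0,0),2)
cv2.imwrite("pics/w8.png",im[...,::-1])
```

```text
(-42, 38, 10) [246.5 137. ]
(-42, -38, 10) [157.6 136.9]
(-22, 25.5, 91) [242.3 162.8]
(-22, -25.5, 91) [161.8 162.7]
(22, 25.5, 91) [240.4 230.6]
(22, -25.5, 91) [163.8 230.6]
(-22, 0, 66) [202.1 162. ]
tip on z [array([[ 0.4692, -0.0579,  0.1163]]), array([[ 0.4687, -0.0592,  0.1258]])]
```

View pics/w8.png

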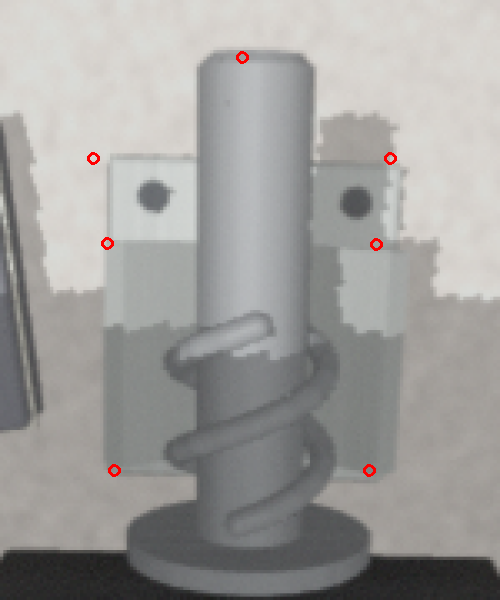

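Lengthwise it matches: trough ends at rows 241/475 against predicted 243/470, and the tip where expected. Laterally it is centred. Yaw is about 1° off, so I correct that and lower.

Emit:
apply_moves(
  targets=[
    [[-0.8, 0, -6], [0, 0, -0.02]],
    [[-0.8, 0, -13], [0, 0, -0.02]],
    [[-0.8, 0, -19], [0, 0, -0.02]],
    [[-0.8, 0, -24], [0, 0, -0.02]],
    [[-0.8, 0, -27], [0, 0, -0.02]],
    [[-0.8, 0, -28], [0, 0, -0.02]],
    [[-0.8, 0, -28], [0, 0, -0.02]],
  ],
)

```text
time_s: 21.3
tool_pos: [0.442, -0.1495, 0.1155]
tool_rot: [179.9, -0.0, 74.4]
force: [0.9, -0.7, -0.6]
grip_width: 0.0134
```

Emit:
apply_moves(
  targets=[
    [[0, 0, -0.5], [0, 0, 0]],
    [[0, 0, -1], [0, 0, 0]],
    [[0, 0, -1], [0, 0, 0]],
    [[0, 0, -1], [0, 0, 0]],
  ],
)

```text
time_s: 21.7
tool_pos: [0.4421, -0.1497, 0.1149]
tool_rot: [179.8, 0.0, 74.4]
force: [1.5, -0.6, 5.3]
grip_width: 0.0134
```

```bash
python3 s.py
```

```text
time_s 21.7
qpos [ 18.3486   1.1005  -2.9276 115.9916   0.0664  62.747   -0.2532]
tool_pos [ 0.4421 -0.1497  0.1149]
tool_rot [179.8376   0.0022  74.3556]
force [ 1.4751 -0.6337  5.2905]
wrist_torque [-0.2584 -0.4104 -0.0993]
grip_width 0.0134
```

Contact at z≈0.1155 (+5 N). I relax the grip to let the plug settle, then look before opening.

Emit:
apply_moves(
  targets=[
    [[0, 0, 0.3], [0, 0, 0]],
    [[0, 0, 0.3], [0, 0, 0]],
    [[0, 0, 0.3], [0, 0, 0]],
  ],
  squeeze=4,
)

```text
time_s: 22.0
tool_pos: [0.4418, -0.1498, 0.1148]
tool_rot: [179.9, 0.0, 74.4]
force: [2.9, -1.1, 3.8]
grip_width: 0.0142
```

```bash
python3 s.py
python3 - <<'E'
from cell import env
import cv2
from h import *
p=env.read_camera("wrist");s=env.read_camera("scene")
cv2.imwrite("pics/w9.png",np.hstack([cv2.resize(p["image"][90:315,200:500],(400,300)),cv2.resize(s["image"][150:255,240:380],(400,300))])[...,::-1])
E
```

```text
time_s 22.0
qpos [ 18.349    1.1022  -2.9214 116.002    0.0746  62.7744  -0.2508]
tool_pos [ 0.4418 -0.1498  0.1148]
tool_rot [179.8771   0.0097  74.3551]
force [ 2.9336 -1.0602  3.7637]
wrist_torque [-0.3825 -0.6186 -0.0413]
grip_width 0.0142
```

View pics/w9.png

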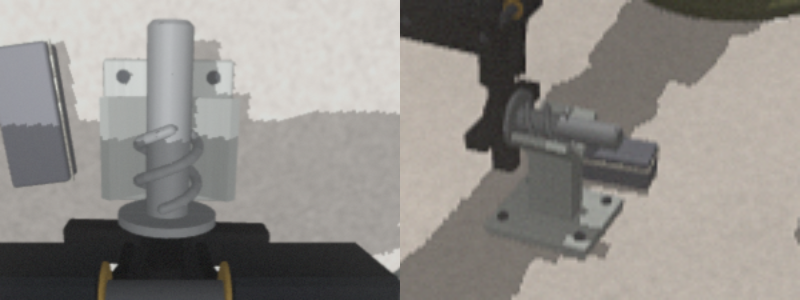

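The plug lies in the V with its shank centred in the trough. Releasing, then lifting straight up.

Emit:
apply_moves(
  targets=[
    [[0, 0, 0], [0, 0, 0]],
    [[0, 0, 0], [0, 0, 0]],
    [[0, 0, 0], [0, 0, 0]],
  ],
  hand=20,
)

```text
time_s: 22.4
tool_pos: [0.44, -0.1487, 0.1133]
tool_rot: [-179.9, -0.0, 74.4]
force: [-0.4, -0.5, 0.5]
grip_width: 0.0195
```

Emit:
apply_moves(
  targets=[
    [[0, 0, 0], [0, 0, 0]],
    [[0, 0, 0], [0, 0, 0]],
    [[0, 0, 0], [0, 0, 0]],
    [[0, 0, 4], [0, 0, 0]],
    [[0, 0, 12], [0, 0, 0]],
    [[0, 0, 25], [0, 0, 0]],
    [[0, 0, 45], [0, 0, 0]],
    [[0, 0, 75], [0, 0, 0]],
  ],
  hand=42,
)

```text
time_s: 23.2
tool_pos: [0.4405, -0.1492, 0.1901]
tool_rot: [-179.9, -0.0, 74.4]
force: [0.4, 0.8, 1.1]
grip_width: 0.0418
```

Emit:
apply_moves(
  targets=[
    [[0, 0, 40], [0, 0, 0]],
    [[0, -40, 80], [0, 0, 0]],
    [[0, -80, 110], [0, 0, 0]],
    [[0, -80, 110], [0, 0, 0]],
    [[0, -80, 110], [0, 0, 0]],
  ],
)

```text
time_s: 23.7
tool_pos: [0.4416, -0.2309, 0.3014]
tool_rot: [179.8, 0.0, 74.2]
force: [0.2, -0.1, -0.5]
grip_width: 0.0422
```

```bash
python3 s.py
python3 - <<'E'
from cell import env
import cv2
from h import *
o=env.get_obs();p=env.read_camera("wrist");t=env.read_camera("top");s=env.read_camera("scene")
T=wristT(p,o)
s0=np.load("scene.npy",allow_pickle=True).item()
for k in ("jar","dish","lenscap","slidebox","objective","bottle","driver"):
    c=[]
    for q in (s0,s):
        pass
    r=env.regions_of(s,k)
    if r: print(k,np.round(r[0]["rect"],0),round(r[0]["conf"],2))
# predicted tip/grip positions
a=np.radians(-105.3);ex=np.array([np.cos(a),np.sin(a),0]);C=np.array([.4538,-.109,.085])
for x in (-52,28,43,52): print(x,proj(t,[C+ex*x/1e3]).round(1),proj(s,[C+ex*x/1e3]).round(1))
A=cv2.resize(t["image"][270:390,290:410],(400,400),interpolation=3);B=cv2.resize(s["image"][150:255,250:355],(400,400),interpolation=3)
cv2.imwrite("pics/end.png",np.hstack([A,B])[...,::-1])
E
```

```text
time_s 23.7
qpos [22.2774 -1.8949  2.2364 97.1392  0.0475 84.5238  8.6955]
tool_pos [ 0.4416 -0.2309  0.3014]
tool_rot [179.7681   0.0085  74.1872]
force [ 0.2449 -0.0746 -0.5387]
wrist_torque [-0.0095 -0.0897 -0.0193]
grip_width 0.0422
jar [403. 237. 426. 277.] 0.82
dish [381. 216. 410. 241.] 0.94
lenscap [393. 200. 410. 218.] 0.5
slidebox [128. 200. 165. 274.] 0.67
objective [317. 289. 338. 313.] 0.96
bottle [129. 200. 163. 274.] 0.78
driver [348. 321. 445. 354.] 0.88
-52 [[314.8 312.5]] [[316.8 198.9]]
28 [[358.7 325.5]] [[282.  190.8]]
43 [[367.  327.9]] [[275.7 189.3]]
52 [[372.  329.4]] [[271.9 188.4]]
```

View pics/end.png

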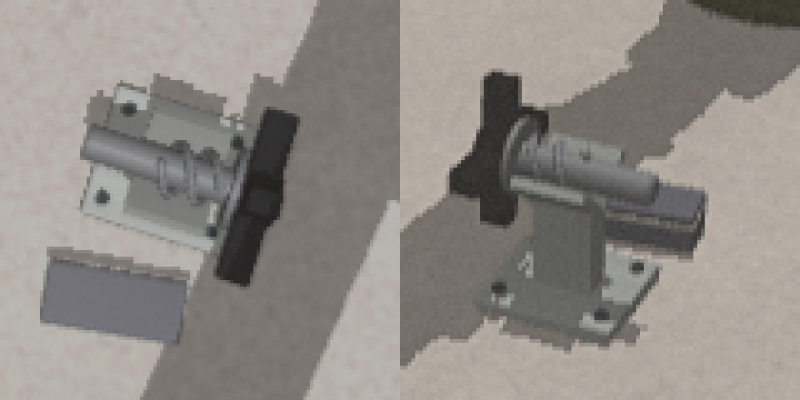

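The plug rests in the V. Its tip is at top-view (315.5,313) against a predicted (314.8,312.5), and the grip hangs off the end. The bystanders are where they started. Handing in.

```bash
python3 -c "
from cell import env
print(env.sign_off())"
```

```text
the job is handed in; nothing more can be done
None
```

I unscrewed the plug in four anticlockwise grips, about 274° in all, and drew it straight out. It now lies in the V rest, released, with the grip hanging clear off the robot-right end (world -y). I handed the job in at 23.7 s of the 58 s allowed.

**Last checks**
- **Position on the V:** in the top view the shank tip is within about 1 px of where a centred plug should show. The scene view shows the plug lying in the trough.
- **Forces:** the highest reading at the checks was about 10 N, during a turning stroke. Contact with the V was about 5 N, and after release the gripper's force read near zero.
- **Bystanders:** the jar, dish, lens cap, objective, bottle and driver show in the scene camera where they began, within a few pixels.

**What disagreed**
- The slide-box detector's final report in the scene view was actually the bottle. I checked the slide box by eye in the top view instead; it has not moved.
- In the scene view, the V's upper edges showed about 1.6 px below the prediction. I relied on the wrist camera and the contact force for the final fit.
- The wrist tilt reached about 80° rather than the 90° between grip arms. For grips two to four I closed the jaws on an arm 10–14° out of line, and the closing jaws turned it the rest in the unscrewing direction.

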